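# Clear the lane and load the spacer past the one-way pawl

### The arm

A 6-joint arm with a two-finger parallel gripper is mounted at the origin on a cart in front of the work surface, level with it; the furniture and walls round the work are solid. World frame = base frame: x ahead of the robot, y to its left, z up, the work surface at z = 0. Lengths are in mm, angles in degrees, forces in N, time in s.
With the tool pointing down it reaches from about 325 to 925 mm from the base axis. Payload 3.1 kg.
Tool frame: the origin (TCP) lies at the very end of the fingers, on their centre line; the grasp point (between the pads) lies grasp_offset behind it (grasp_offset is the distance from the TCP to the grasp point, in mm); z points along the fingers, y is the line along which they close (so a half turn about z gives the same grasp; the last joint's range is limited). The gripper opens to 85 mm and grips with 20 to 120 N. Pads are 22 mm wide; open, the fingers measure 114 mm over their backs; the gripper's body (76 mm by 85 mm) begins 54 mm behind the grasp point. The pads swing forward as they close: fully open they stand 13 mm farther back than shut.
Start: joints at [-79.252, 12.427, 92.441, -0, 75.132, -6.429], TCP at [184.602, -597.128, 231.3] pointing down, gripper open.
Joint ranges: [-157.48, 157.48], [-44.54, 120.13], [17.64, 146.25], [-64.5, 244.5], [7.68, 150.69], [-147.95, 147.95]. Speed limits (degrees/s): [159.86, 159.86, 180, 180, 180, 180].

### API

Orientations are given as [roll, pitch, yaw] about the fixed x, y, z axes, in that order (R = Rz(yaw) Ry(pitch) Rx(roll)).
In Python, from station import * gives the robot as it stands. Calls block until the motion is done:
- goto(position, orientation): joint-space move of the TCP to a pose.
- move_l(position, attitude=None, speed=150): straight line of the TCP; attitude=None keeps the orientation; speed is the mean speed in mm/s.
- move_j(angles): joint-space move.
- grip(opening, squeeze=None): finger opening in mm; squeeze is the grip in N (None keeps the last); returns when the fingers have stopped.
- wait(seconds).
- solve_ik(position, orientation): joint angles nearest the present ones, or None.
- get_obs(): the state.
- get_image(name): name is "scene" or "top" or "wrist"; returns the picture (384x512x3 uint8, red, green, blue); there is no depth.
- get_calibration(name): a dict with "fx", "fy", "cx", "cy" (pixels), "R" (3x3) and "t" (3): a world point X has camera coordinates R X + t; the wrist camera has in their place "mount" (4x4, takes a point from camera to tool coordinates, whose origin is the TCP and whose axes are the flange's). Camera axes: x right, y down, z forward; pixel columns grow to the right and rows downward; lengths in mm; the calibration is good to about 2 mm. A picture is of the moment at which its call begins: read the wrist's pose just before it. get_calibration takes no time and is no camera call.
A pose or a line that the arm cannot do raises Unreachable and nothing moves.
- sign_off(): hands the job in; it is judged then, once.
Trained networks look in the newest picture that a camera, given by its name, has taken for a name from the list of things; names that differ only in an ending like _2 or _b are one class to them, and where a whole thing is asked for, a point or a joint stands for the part that bears it (a point fixed in the world has none). Each returns a list of dicts, best first, with "score" (0 to 1); they miss things now and then, are a little off and sometimes report something else, mostly with a low value. They report only what shows in the picture. A call takes as long as a camera call.
- spot_in(name, camera): "extent" ([centre column, centre row, width, height] in pixels, round what is visible of it).
- regions_of(name, camera): "region" (384x512 bool, what is visible of it) and "extent" ([centre column, centre row, width, height] in pixels, round what is visible of it).
The state is a dict: "t": time; "joint_pos": joint angles; "qvel": joint speeds; "effort": joint torques, N m; "tcp_pos": TCP position; "ee_rot": TCP orientation; "wrist_force": force on the tool from outside, world axes, zero at the start; "moment": the same for the moment, N m; "grip_width": finger opening in mm; "grip_force": force on a finger pad.
Only numpy, scipy, OpenCV 4.12 (cv2) and the standard library are available. Lean on these libraries where they do the work, as an engineer would, in place of code of your own. Each camera call takes 0.05 s, during which the arm holds its last target. There are 200 camera calls.

### The job

The marker pen has been left lying across the lane of the blue loading fixture: stand it in the green pen pot first. Then lay the aluminium spacer block lengthwise in the lane and push it all the way in under the clear guard, until the sprung orange pawl has snapped shut behind it. Leave the pot upright and do not disturb the heat sink, the capacitor or the silver knob.

Things in the scene. Friction and masses are not known exactly. Their poses are not given: they have to be found in the camera images.
- fixture: One-way loading fixture, fixed: 6 mm aluminium base, blue walls. Origin on its underside, on the lane's centre line at the pawl's stop face; x = inwards along the lane (the way the block is pushed), y = left, z up. Lane 35 mm wide, open above, floor at z = 6 mm, walls 6 mm thick with tops at z = 16 mm; the left wall is missing from x = -52 to +5 mm, where the pawl stands.
- lane_mouth (a point): Open outer end of the lane, on its floor and centre line: fixture x = -130, z = 6 mm. The base is 50 mm wide from here to x = -15 mm, then 100 mm.
- nest (a point): Where the centre of the block's underside should finally lie: fixture x = 25, y = 0, z = 6 mm, with 2.5 mm play inwards and outwards. The nest has cheeks to |y| = 33 mm, an end stop at x = 50 mm and a steel cover over x = 7 to 59 mm, underside at z = 28.5, top at 31.5 mm, so the block can enter only along the lane.
- guard_edge (a point): Middle of the orange front edge of the clear guard plate: fixture x = -26, z = 77 mm. The plate spans x = -26 to 71 mm, |y| under 50 mm, z = 74 to 80 mm, on posts at x = 45, y = +-41 mm. It overhangs the lane, so a finger pushing the block home must lean back at least 27 degrees from vertical (40 is good) to pass under the edge.
- pawl (a joint): Sprung orange pawl in the lane's left wall on an upright pin at fixture x = -40, y = 26.5 mm, z = 6.6 to 17 mm. 0 = shut, tip 10 mm into the lane; grows as it is pushed aside (stop 0.5 rad). Spring: 1 N at the tip shut, 1.6 N at 0.25 rad. A block moving inwards swings it aside 0.13 to 0.25 rad along its slope; once past, the pawl's flat face at x = 0 blocks the way back.
- pawl_tip (a point): Inner corner of the pawl's stop face; shut, at fixture x = 0, y = +7.5 mm.
- spacer_block: Plain aluminium spacer block, 30 (x) by 45 (y) by 20 mm, 0.12 kg or so; origin at the centre of its underside. Starts flat on the pad, to the left or the right of the fixture. It fits the lane with its y axis along the lane, either way round. Home, its origin lies at fixture x = 22.5 to 27.5 mm, z = 6 mm.
- marker_pen: White and red marker pen, 135 mm long along its y axis, 16 mm thick, about 15 g; starts lying level across the two lane walls near the mouth, its ends standing out over both sides.
- pen_mid (a point): Centre of the marker pen, on its axis, midway along it.
- pen_pot: Green plastic pen pot, round, open above, standing loose left or right of the fixture, 0.25 kg; origin under its centre, z up. 100 mm high, outside diameter 72 to 74 mm, inside about 67 mm, inner floor 6 mm up.
- pot_mouth (a point): Centre of the pen pot's mouth, at rim height (100 mm).
- heat_sink: Black finned heat sink 30 x 40 x 22 mm, loose, near one end of the spacer block; origin under its centre. Leave alone.
- spare_cap: Black upright capacitor, 26 mm diameter, 35 mm high, loose, near the other end of the spacer block; origin under its centre. Leave alone.
- spare_knob_silver: Silver knob, 28 mm diameter, 20 mm high, loose, beside the fixture's right side; origin under its centre. Leave alone.

How it is judged:
By the outcome, as a careful person would: the job done as asked, in the order asked, and still so for the second after the job is handed in, with the robot touching nothing.
It also fails if it takes over 67 s, if anything falls off the work surface, if the arm or the gripper's body presses on something with over 40 N, if the wrist force passes 120 N, or if a joint passes its speed limit or range.

## Working session

There is one attempt and no reset: what is moved stays moved. The work goes in short steps, each a Python script; the robot and the scene stay as the last script left them, time stands still between calls to the robot, and variables do not carry over. Pictures are saved under pics/ and viewed, at most 10 in all, crops included, and the job is handed in when it is done.

```bash
mkdir -p pics; ls; cat > h.py <<'E'
from station import *
import numpy as np, cv2
def save(n,f):
    im=get_image(n); cv2.imwrite('pics/'+f,im[:,:,::-1]); return im
def cal(n):
    c=get_calibration(n); K=np.array([[c['fx'],0,c['cx']],[0,c['fy'],c['cy']],[0,0,1]]); 
    return K,np.array(c['R']),np.array(c['t'])
def back(n,uv,z):
    K,R,t=cal(n); d=R.T@np.linalg.inv(K)@np.array([uv[0],uv[1],1.]); o=-R.T@t
    return o+d*(z-o[2])/d[2]
def proj(n,X):
    K,R,t=cal(n); p=K@(R@np.array(X,float)+t); return p[:2]/p[2]
E
python3 - <<'E'
from h import *
o=get_obs(); print({k:o[k] for k in('t','tcp_pos','ee_rot','grip_width')})
for k in ('grasp_offset',):
    print(globals().get(k), o.get(k))
a=save('top','top0.png'); b=save('scene','scene0.png')
for c in('top','scene'):
    K,R,t=cal(c); print(c,K[0,0],(-R.T@t).round(),R.round(2).tolist())
    for n in('fixture','spacer_block','marker_pen','pen_pot','heat_sink','spare_cap','spare_knob_silver','pawl'):
        r=regions_of(n,c)[:2]
        for q in r: 
            m=q['region'].astype(np.uint8); rc=cv2.minAreaRect(np.argwhere(m)[:,::-1].astype(np.float32)) if m.any() else None
            print(c,n,round(q['score'],2),np.round(q['extent'],1),[np.round(v,1) for v in rc] if rc else None)
E
```

```text
pics
{'t': 0.0, 'tcp_pos': array([ 184.44699557, -596.30083066,  229.96717396]), 'ee_rot': array([-1.79863477e+02, -1.57740570e-02,  1.71773177e+01]), 'grip_width': 85.39467955297262}
18.700000000000003 None
top 471.7903469325947 [ 502.  159. 1118.] [[-0.0, -1.0, -0.02], [-1.0, 0.01, -0.08], [0.08, 0.02, -1.0]]
top fixture 0.76 [267.2 185.8  56.6  96.1] [array([272.5, 184.8]), array([91.9, 46.4]), np.float64(76.4)]
top spacer_block 0.62 [348.2 209.8  21.   19.6] [array([345.1, 210.8]), array([20.6, 13.9]), np.float64(26.6)]
top marker_pen 0.78 [282.8 219.9  54.9  24.3] [array([280.5, 218.1]), array([ 7. , 57.9]), np.float64(71.6)]
top pen_pot 0.25 [348.  209.9  17.8  21.2] [array([345.4, 210.7]), array([20.1, 13.4]), np.float64(26.6)]
top heat_sink 0.5 [322.9 201.1  16.9  18.3] [array([320.3, 200.5]), array([17.5, 12.8]), np.float64(12.5)]
top spare_cap 0.62 [367.5 219.5  16.7  15. ] [array([366.5, 219.5]), array([11., 13.]), np.float64(90.0)]
top pawl 0.37 [261.  193.5   5.7  12. ] [array([261.5, 192. ]), array([10.,  5.]), np.float64(90.0)]
scene 434.2848109798323 [-335.  738.  641
[... 238 characters left out ...]
 208.]), array([10., 16.]), np.float64(90.0)]
scene marker_pen 0.5 [286.5 219.9  29.4  22.4] [array([285.7, 219.8]), array([ 6.3, 36.3]), np.float64(60.3)]
scene pen_pot 0.64 [199.1 232.6  29.9  50.3] [array([198.7, 232. ]), array([46.4, 29.6]), np.float64(87.7)]
scene heat_sink 0.59 [276.6 203.5   2.6  11.6] [array([277.5, 201.5]), array([7., 7.]), np.float64(90.0)]
scene heat_sink 0.5 [304.4 210.1  15.7   6.6] [array([304.5, 209.5]), array([11., 15.]), np.float64(90.0)]
scene spare_cap 0.44 [339.2 204.2   8.7   9.3] [array([341., 205.]), array([12.,  8.]), np.float64(90.0)]
scene spare_knob_silver 0.31 [287.1 218.4  30.5  19.7] [array([285.5, 219.5]), array([ 5.8, 36.3]), np.float64(56.3)]
```

```bash
python3 - <<'E'
import cv2
t=cv2.imread('pics/top0.png'); s=cv2.imread('pics/scene0.png')
cv2.imwrite('pics/t1.png',cv2.resize(t[120:270,190:390],None,fx=4,fy=4,interpolation=cv2.INTER_CUBIC))
cv2.imwrite('pics/s1.png',cv2.resize(s[140:290,170:370],None,fx=4,fy=4,interpolation=cv2.INTER_CUBIC))
E
```

```text
(no output)
```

View pics/t1.png

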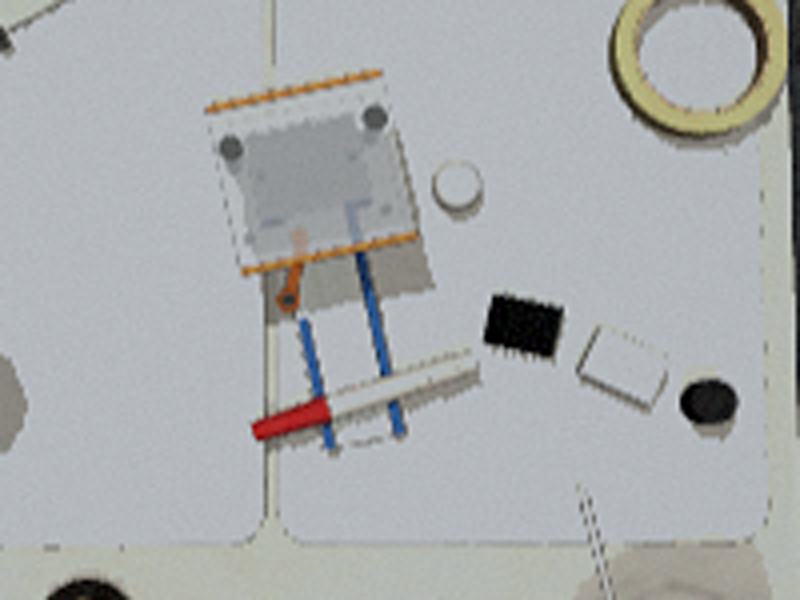

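View pics/s1.png

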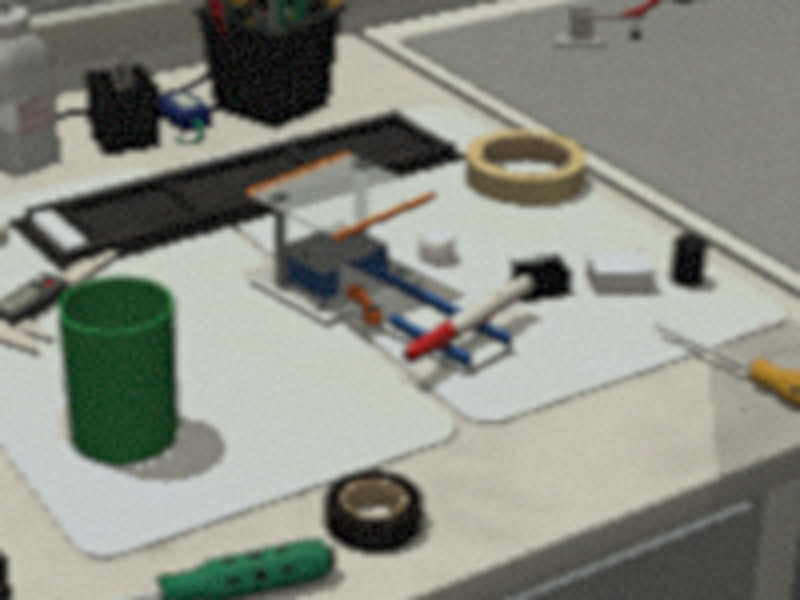

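The top view shows the fixture with its lane running up and slightly left: mouth near full-image px (281,230), guard edge near (273,184). The pen lies across the walls at (281,218). To the right are the heat sink (321,201), block (345,212), cap (367,220) and knob (304,167). In the scene view the green pot stands to the left at (199,233). I'll get coarse positions and then close-up wrist views.

```bash
python3 - <<'E'
from h import *
c=lambda x,y:(190+x/4-.4,120+y/4-.4)
for n,p,z in [('wallL0',c(305,320),16),('wallLm',c(332,450),16),('wallR0',c(360,255),16),('wallRm',c(400,435),16),
 ('edgeL',c(243,271),80),('edgeR',c(416,236),80),('penA',c(255,432),24),('penB',c(476,362),24),('blk',c(622,368),20),('knob',c(458,182),20),('hs',c(524,325),22),('cap',c(709,401),35)]:
    print(n,back('top',p,z).round(1))
# pot from scene: mouth ellipse centre at crop (117,306) z=100 ; base
print('potmouth',back('scene',(170+117/4-.4,140+306/4-.4),100).round(1))
W=get_calibration('wrist'); print({k:np.round(v,3) for k,v in W.items()})
t=cv2.imread('pics/top0.png'); hsv=cv2.cvtColor(t,cv2.COLOR_BGR2HSV); m=cv2.inRange(hsv,(40,90,30),(85,255,200)); m[:, 200:]=0
n,l,s,ce=cv2.connectedComponentsWithStats(m); print([(s[i].tolist(),ce[i].round(1)) for i in range(1,n) if s[i,4]>80])
g=[(int(a),int(b)) for a,b in [proj('top',back('scene',(198.9,216.1),100))]]; print(g)
E
```

```text
wallL0 [571.8 151.6  16. ]
wallLm [496.  136.5  16. ]
wallR0 [609.8 119.2  16. ]
wallRm [504.5  96.9  16. ]
edgeL [595.1 186.2  80. ]
edgeR [613.9  90.5  80. ]
penA [506.6 181.   24. ]
penB [546.4  53.   24. ]
blk [542.6 -31.9  20. ]
knob [652.   61.6  20. ]
hs [567.8  24.7  22. ]
cap [523.  -78.4  35. ]
potmouth [545.8 372.1 100. ]
{'fx': np.float64(265.279), 'fy': np.float64(265.279), 'cx': np.float64(256.873), 'cy': np.float64(193.91), 'mount': array([[-1.00000e-03, -9.66000e-01, -2.59000e-01,  6.48220e+01],
       [ 1.00000e+00, -1.00000e-03,  0.00000e+00, -1.00300e+00],
       [-0.00000e+00, -2.59000e-01,  9.66000e-01, -1.41377e+02],
       [ 0.00000e+00,  0.00000e+00,  0.00000e+00,  1.00000e+00]])}
[([148, 192, 40, 33, 954], array([166.7, 208.4])), ([148, 277, 44, 17, 390], array([170.4, 284.9]))]
[(164, 209)]
```

```bash
cat >> h.py <<'E'
from scipy.spatial.transform import Rotation as Ro
import json
def wpose():
    o=get_obs(); return np.array(o['tcp_pos']),Ro.from_euler('xyz',o['ee_rot'],degrees=True).as_matrix()
def wmat(p,Rt):
    W=get_calibration('wrist'); M=np.array(W['mount']); K=np.array([[W['fx'],0,W['cx']],[0,W['fy'],W['cy']],[0,0,1]])
    return K,Rt@M[:3,:3],p+Rt@M[:3,3]   # cam->world
def wback(pose,uv,z):
    K,A,o=wmat(*pose); d=A@np.linalg.inv(K)@np.array([uv[0],uv[1],1.]); return o+d*(z-o[2])/d[2]
def wproj(pose,X):
    K,A,o=wmat(*pose); p=K@(A.T@(np.array(X,float)-o)); return p[:2]/p[2]
def wsave(f):
    P=wpose(); im=save('wrist',f+'.png'); np.savez('pics/'+f+'.npz',p=P[0],R=P[1]); return P,im
E
python3 - <<'E'
from h import *
goto([470,85,130],[180,0,11.5]); P,im=wsave('w1')
for n in('spacer_block','marker_pen','pen_pot','heat_sink','spare_cap','spare_knob_silver','fixture','pawl'):
    for q in regions_of(n,'wrist')[:1]:
        rc=cv2.minAreaRect(np.argwhere(q['region'])[:,::-1].astype(np.float32)); print(n,round(q['score'],2),np.round(q['extent'],1),[np.round(v,1) for v in rc])
goto([470,300,150],[180,0,11.5]); P,im2=wsave('w2')
for q in regions_of('pen_pot','wrist')[:1]: print('pot',q['score'],q['extent'])
print(get_obs()['t'])
E
python3 -c "
import cv2;a=cv2.imread('pics/w1.png');b=cv2.imread('pics/w2.png')
cv2.imwrite('pics/w1b.png',cv2.resize(a[:230],(800,359),interpolation=cv2.INTER_CUBIC)); cv2.imwrite('pics/w2b.png',b)"
```

```text
spacer_block 0.66 [394.2 142.2  63.4  56. ] [array([392.7, 140.6]), array([52.6, 38.5]), np.float64(40.6)]
marker_pen 0.79 [235.9 126.2 150.   31.8] [array([233.9, 127.5]), array([ 19.6, 150.1]), np.float64(84.0)]
pen_pot 0.67 [ 4.2 55.2  8.5 37.9] [array([ 2.5, 53.5]), array([35.,  5.]), np.float64(90.0)]
heat_sink 0.71 [339.9 102.   58.   46.5] [array([342.3, 101.4]), array([48.3, 38.9]), np.float64(26.6)]
spare_cap 0.9 [438.1 175.   53.   32.2] [array([435.8, 173.2]), array([48.7, 29.6]), np.float64(14.0)]
spare_knob_silver 0.75 [325.8   8.   33.   13.9] [array([323.5,   7.5]), array([15., 33.]), np.float64(90.0)]
fixture 0.89 [216.3  79.9 152.6 152.1] [array([215.5,  76.5]), array([153., 155.]), np.float64(90.0)]
pawl 0.81 [206.4  32.9  27.6  60.6] [array([202.9,  31.9]), array([18.7, 59.7]), np.float64(14.7)]
pot 0.68 [178.4, 76.9, 120.9, 117.5]
4.9583
```

View pics/w1b.png

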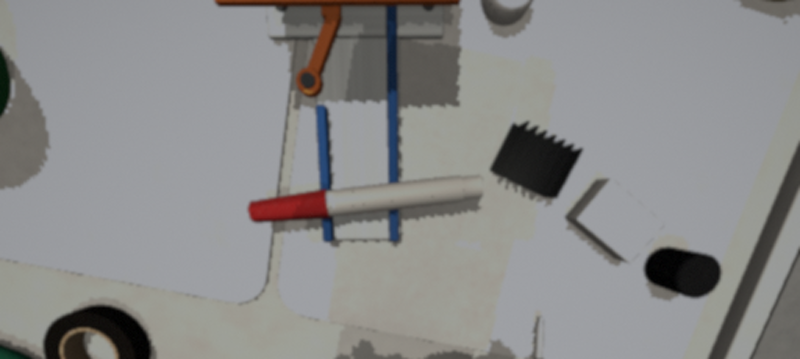

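View pics/w2b.png

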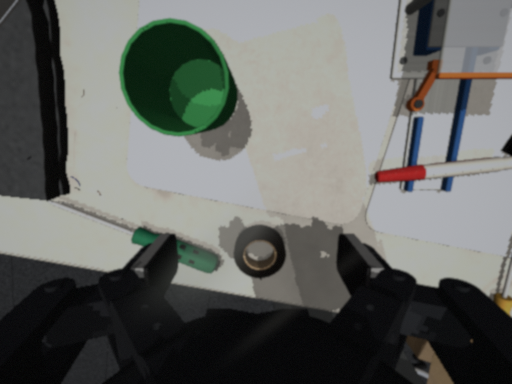

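In w1 (full-res px) the pen runs from (160,135) to (308,118) with its red end on the left. The walls are at columns 207 and 252, the pawl pin at (198,51), and the guard edge at row 1. The block is at (393,141). In w2 the pot mouth is near (175,75). Next I'll fit silhouettes to get metric poses.

```bash
cat >> h.py <<'E'
from scipy.optimize import minimize
def Rz(a): a=np.radians(a); return np.array([[np.cos(a),-np.sin(a),0],[np.sin(a),np.cos(a),0],[0,0,1]])
BOX=lambda a,b,z0,z1: np.array([[x,y,z] for x in(-a/2,a/2) for y in(-b/2,b/2) for z in(z0,z1)])
th=np.linspace(0,2*np.pi,40,endpoint=False)
CYL=lambda d,h: np.array([[d/2*np.cos(t),d/2*np.sin(t),z] for t in th for z in(0,h)])
PEN=np.array([[8*np.cos(t),y,24+8*np.sin(t)] for t in th for y in(-67.5,67.5)])
def fit(pts,views,x0,yaw=True):
    # views: list of (projector, mask)
    def cost(q):
        X=pts@Rz(q[2] if yaw else 0).T+[q[0],q[1],0]; c=0
        for pr,m in views:
            uv=np.array([pr(x) for x in X],np.float32); h=cv2.convexHull(uv)
            im=np.zeros((384*4,512*4),np.uint8); cv2.fillConvexPoly(im,np.round((h+.5)*4*16-8).astype(np.int32),255,shift=4)
            im=cv2.resize(im,(512,384),interpolation=cv2.INTER_AREA)/255.
            c+=np.abs(im-m).sum()/m.sum()
        return c
    n=3 if yaw else 2
    S=np.vstack([x0[:n]]+[np.array(x0[:n])+d for d in np.diag([8,8,12][:n])])
    r=minimize(cost,x0[:n],method='Nelder-Mead',options=dict(initial_simplex=S,xatol=.05,fatol=1e-4)); return r.x,r.fun
def load(f):
    d=np.load('pics/'+f+'.npz'); return (d['p'],d['R']),cv2.imread('pics/'+f+'.png')
E
python3 - <<'E'
from h import *
P1,a=load('w1'); P2,b=load('w2')
pot=np.zeros((384,512)); h=cv2.cvtColor(b,cv2.COLOR_BGR2HSV); m=cv2.inRange(h,(40,80,20),(90,255,255)); m[170:]=0;m[:,260:]=0
cs,_=cv2.findContours(m,cv2.RETR_EXTERNAL,cv2.CHAIN_APPROX_NONE); k=np.zeros_like(m); cv2.fillPoly(k,[max(cs,key=cv2.contourArea)],1)
print('pot',fit(CYL(73,100),[(lambda x:wproj(P2,x),k)],[546,372],False))
# walls
h=cv2.cvtColor(a,cv2.COLOR_BGR2HSV); m=cv2.inRange(h,(100,110,50),(125,255,255)); m[160:]=0
for name,lo,hi in(('L',195,220),('R',240,262)):
    pts=[]
    for r in range(10,155):
        c=np.where(m[r,lo:hi])[0]
        if len(c)>=3 : pts.append([lo+c.min(),lo+c.max(),r,len(c)])
    pts=np.array(pts); W=[]
    for c0,c1,r,_ in pts: W.append(np.r_[wback(P1,(c0-.5,r),16)[:2],wback(P1,(c1+.5,r),16)[:2]])
    W=np.array(W); 
    for i,s in((0,'leftedge'),(2,'rightedge')):
        q=np.polyfit(W[:,0+i],W[:,1+i],1); 
        res=W[:,1+i]-np.polyval(q,W[:,0+i]); k=np.abs(res)<1.2; q=np.polyfit(W[k,0+i],W[k,1+i],1)
        print(name,s,'yaw',np.degrees(np.arctan(q[0])).round(2),'y@550',np.polyval(q,550).round(2),'xrange',W[:,i].min().round(1),W[:,i].max().round(1),k.sum())
# guard front edge from w2, orange
h=cv2.cvtColor(b,cv2.COLOR_BGR2HSV); m=cv2.inRange(h,(5,120,80),(18,255,255)); 
e=[(c,np.where(m[60:90,c])[0].mean()+60) for c in range(450,510) if m[60:90,c].any()]
E=np.array([wback(P2,p,77)[:2] for p in e]); q=np.polyfit(E[:,1],E[:,0],1); print('edge yaw',np.degrees(np.arctan(-q[0])),'x at y=138',np.polyval(q,138))
# pen
h=cv2.cvtColor(a,cv2.COLOR_BGR2HSV)
get_image('wrist')
import sys
E
sed -n 1,3p h.py >/dev/null
python3 - <<'E'
from h import *
# fresh view closer, offset toward block
goto([470,20,110],[180,0,11.5]); P,im=wsave('w3')
for n,pts,x0,yw in(('spacer_block',BOX(30,45,0,20),[542,-32,60],True),('marker_pen',PEN,[526,117,17],True),('spare_cap',CYL(26,35),[523,-78],False),('heat_sink',BOX(30,40,0,22),[568,25,-20],True)):
    r=regions_of(n,'wrist')
    if r: print(n,r[0]['score'],*fit(pts,[(lambda x:wproj(P,x),r[0]['region'].astype(float))],x0,yw))
print(get_obs()['t'])
E
```

```text
spacer_block 0.74 [543.32752102 -32.97675501 153.87341939] 0.030069629344971774Traceback (most recent call last):
  File "<stdin>", line 5, in <module>
  File "h.py", line 44, in fit
    r=minimize(cost,x0[:n],method='Nelder-Mead',options=dict(initial_simplex=S,xatol=.05,fatol=1e-4)); return r.x,r.fun
    res = _minimize_neldermead(fun, x0, args, callback, bounds=bounds,
                               **options)
    fsim[j] = func(sim[j])
              ~~~~^^^^^^^^
    fx = function(np.copy(x), *(wrapper_args + args))
  File "h.py", line 37, in cost
    uv=np.array([pr(x) for x in X],np.float32); h=cv2.convexHull(uv)
                 ~~^^^
  File "<stdin>", line 5, in <lambda>
  File "h.py", line 23, in wproj
    K,A,o=wmat(*pose); p=K@(A.T@(np.array(X,float)-o)); return p[:2]/p[2]
          ~~~~^^^^^^^
  File "h.py", line 18, in wmat
    W=get_calibration('wrist'); M=np.array(W['mount']); K=np.array([[W['fx'],0,W['cx']],[0,W['fy'],W['cy']],[0,0,1]])
ValueError: time passes only in moves, steps and waits
Traceback (most recent call last):
  File "h.py", line 44, in fit
    r=minimize(cost,x0[:n],method='Nelder-Mead',options=dict(initial_simplex=S,xatol=.05,fatol=1e-4)); return r.x,r.fun
  File "h.py", line 37, in cost
    uv=np.array([pr(x) for x in X],np.float32); h=cv2.convexHull(uv)
                 ~~^^^
  File "h.py", line 23, in wproj
    K,A,o=wmat(*pose); p=K@(A.T@(np.array(X,float)-o)); return p[:2]/p[2]
          ~~~~^^^^^^^
  File "h.py", line 18, in wmat
    W=get_calibration('wrist'); M=np.array(W['mount']); K=np.array([[W['fx'],0,W['cx']],[0,W['fy'],W['cy']],[0,0,1]])
ValueError: time passes only in moves, steps and waits
```

```bash
sed -i 's/^from station import \*/from station import *\nimport functools\n_gc=get_calibration\n@functools.lru_cache(None)\ndef get_calibration(n): return _gc(n)/' h.py
cat > f.py <<'E'
from h import *
P1,a=load('w1'); P2,b=load('w2')
h=cv2.cvtColor(b,cv2.COLOR_BGR2HSV); m=cv2.inRange(h,(40,80,20),(90,255,255)); m[170:]=0;m[:,260:]=0
cs,_=cv2.findContours(m,cv2.RETR_EXTERNAL,cv2.CHAIN_APPROX_NONE); k=np.zeros_like(m); cv2.fillPoly(k,[max(cs,key=cv2.contourArea)],1)
print('pot',fit(CYL(73,100),[(lambda x:wproj(P2,x),k)],[546,372],False))
h=cv2.cvtColor(a,cv2.COLOR_BGR2HSV); m=cv2.inRange(h,(100,110,50),(125,255,255)); m[160:]=0
for name,lo,hi in(('L',195,220),('R',240,262)):
    W=[]
    for r in range(10,155):
        c=np.where(m[r,lo:hi])[0]
        if len(c)>=3: W.append(np.r_[wback(P1,(lo+c.min()-.5,r),16)[:2],wback(P1,(lo+c.max()+.5,r),16)[:2]])
    W=np.array(W)
    for i,s in((0,'leftedge'),(2,'rightedge')):
        q=np.polyfit(W[:,i],W[:,1+i],1); res=W[:,1+i]-np.polyval(q,W[:,i]); k=np.abs(res)<1.2; q=np.polyfit(W[k,i],W[k,1+i],1)
        print(name,s,'yaw',np.degrees(np.arctan(q[0])).round(2),'y@550',np.polyval(q,550).round(2),'xrange',W[:,i].min().round(1),W[:,i].max().round(1),k.sum())
h=cv2.cvtColor(b,cv2.COLOR_BGR2HSV); m=cv2.inRange(h,(5,120,80),(18,255,255))
e=[(c,np.where(m[60:90,c])[0].mean()+60) for c in range(450,510) if m[60:90,c].any()]
E=np.array([wback(P2,p,77)[:2] for p in e]); q=np.polyfit(E[:,1],E[:,0],1); print('edge yaw',np.degrees(np.arctan(-q[0])),'x at y=138',np.polyval(q,138))
get_image('wrist'); P3,_=load('w3')
for n,pts,x0,yw in(('marker_pen',PEN,[526,117,17],True),('spare_cap',CYL(26,35),[523,-78],False),('heat_sink',BOX(30,40,0,22),[568,25,-20],True),('spacer_block',BOX(30,45,0,20),[542,-32,152],True)):
    r=regions_of(n,'wrist')
    if r: print(n,r[0]['score'],*fit(pts,[(lambda x:wproj(P3,x),r[0]['region'].astype(float))],x0,yw))
print(get_obs()['t'])
E
python3 f.py
```

```text
pot (array([548.70053434, 372.65263271]), np.float64(0.039501661316347234))
L leftedge yaw 12.07 y@550 150.43 xrange 497.1 570.2 66
L rightedge yaw 11.77 y@550 144.95 xrange 497.8 570.9 64
R leftedge yaw 11.82 y@550 108.81 xrange 505.0 622.1 125
R rightedge yaw 12.01 y@550 104.32 xrange 505.8 622.8 125
edge yaw 12.006914079383677 x at y=138 603.5734143198682
marker_pen 0.62 [526.17473148 117.08220948  17.37656633] 0.1488100486202953
spare_cap 0.72 [521.47178774 -81.41056298] 0.045964579380139155
heat_sink 0.73 [566.91678801  23.38952563 -13.41617112] 0.1422176705284943
spacer_block 0.85 [542.98461967 -33.99061209 153.90834688] 0.029832769889565024
6.45
```

The measurements agree:
- **Fixture:** origin ≈ (628.5, 143.6), yaw 12°
- **Pen:** (526.2, 117.1), yaw 17.4°
- **Pot:** (548.5, 372.5)
- **Block:** (543, -33.5), yaw -26.1°

I'll grasp the pen left of the lane, near its red end, and stand it up.

```bash
cat >> h.py <<'E'
FO=np.array([628.5,143.6,0]); FY=12.0
def fx(x,y,z): return FO+Rz(FY)@np.array([x,y,z],float)
def rpy(x,z):
    x=np.array(x,float);z=np.array(z,float); return Ro.from_matrix(np.c_[x,np.cross(z,x),z]).as_euler('xyz',degrees=True)
E
python3 - <<'E'
from h import *
d=Rz(17.4)@[0,1,0]; g=np.array([526.2,117.1,24])+46*d
goto([*g[:2],60],[180,0,107.4]); grip(50,25)
move_l([*g[:2],6.5],speed=120); print(get_obs()['wrist_force'])
grip(0,25); o=get_obs(); print(o['grip_width'],o['grip_force'])
move_l([*g[:2],180],speed=200); o=get_obs(); print(o['grip_width'],o['grip_force'],o['t'])
pot=np.array([548.5,372.5])
for tau in (10,15,20,25,30):
  for al in (20,34,50,70):
    a,t=np.radians(al),np.radians(tau); h=np.array([np.cos(a),np.sin(a),0]); z=h*np.cos(t)-[0,0,np.sin(t)]; x=h*np.sin(t)+[0,0,np.cos(t)]
    G=np.r_[pot,0]+[0,0,126]+10*h; T=G+18.7*z
    q=solve_ik(T,rpy(x,z)); q2=solve_ik(T+[0,0,110],rpy(x,z))
    print(tau,al,None if q is None else np.round(q),None if q2 is None else np.round(q2))
E
```

```text
[-0.41874764  0.5233727   0.43395889]
13.346059505492617 24.341740118834423
13.464137774973464 24.303921271202853 10.1833
10 20 [ 34.  26. 127. 197.  54. -98.] [  34.    9.  129.  201.   40. -104.]
10 34 [ 24.  26. 128. 168.  55. -85.] [ 24.   8. 131. 164.  39. -80.]
10 50 [ 14.  27. 126. 137.  59. -72.] [ 14.  10. 128. 129.  49. -58.]
10 70 [  6.  31. 118. 108.  68. -60.] [  6.  16. 120. 102.  65. -47.]
15 20 [ 33.  23. 127. 198.  46. -99.] [  33.    6.  128.  205.   32. -108.]
15 34 [ 24.  22. 129. 167.  46. -83.] [ 24.   5. 130. 161.  31. -76.]
15 50 [ 14.  23. 126. 134.  52. -68.] [ 14.   7. 128. 123.  42. -52.]
15 70 [  6.  27. 119. 104.  63. -56.] [  6.  13. 120.  97.  61. -42.]
20 20 [  33.   20.  127.  201.   38. -102.] [  33.    4.  127.  212.   24. -115.]
20 34 [ 24.  19. 128. 165.  38. -81.] [ 24.   3. 129. 156.  23. -71.]
20 50 [ 15.  20. 126. 130.  45. -63.] [ 15.   4. 127. 115.  36. -43.]
20 70 [  7.  25. 119. 100.  58. -51.] [  7.  11. 119.  91.  57. -36.]
25 20 [  33.   17.  126.  204.   30. -106.] [  33.    2.  126.  224.   17. -127.]
25 34 [ 25.  16. 127. 162.  29. -78.] [ 25.   1. 127. 146.  15. -61.]
25 50 [ 16.  17. 126. 124.  38. -56.] [ 16.   3. 125. 104.  32. -32.]
25 70 [  8.  22. 118.  94.  53. -45.] [  8.   9. 118.  85.  53. -29.]
30 20 [  33.   15.  125.  211.   22. -112.] None
30 34 [ 25.  14. 126. 158.  21. -74.] [ 25.  -0. 125. 120.   9. -35.]
30 50 [ 17.  15. 124. 115.  32. -47.] [ 17.   1. 123.  90.  29. -19.]
30 70 [ 10.  20. 118.  88.  49. -39.] [ 10.   8. 117.  77.  51. -22.]
```

```bash
python3 - <<'E'
from h import *
p=np.array(get_obs()['tcp_pos'])
pot=np.array([548.5,372.5]); tau,al=15,50
a,t=np.radians(al),np.radians(tau); h=np.array([np.cos(a),np.sin(a),0]); z=h*np.cos(t)-[0,0,np.sin(t)]; x=h*np.sin(t)+[0,0,np.cos(t)]
T=np.r_[pot,126]+10*h+18.7*z; A=rpy(x,z)
for s in(130,150): print(s,solve_ik(T+[0,0,s],A))
move_l([*p[:2],260],speed=250)
goto(T+[0,0,130],A); o=get_obs(); print(o['grip_width'],o['tcp_pos'],o['t'])
save('scene','s2.png')
a=cv2.imread('pics/s2.png'); cv2.imwrite('pics/s2b.png',cv2.resize(a[60:290,120:370],None,fx=2.4,fy=2.4))
E
```

```text
130 [ 14.33114505   4.15421549 127.68218038 120.41003021  40.77409233
 -48.3008953 ]
150 [ 14.33114505   1.61053776 127.39834936 117.46954924  39.40522514
 -44.45818998]
13.6510478968554 [566.55858096 394.04128889 250.98586839] 12.475
```

View pics/s2b.png

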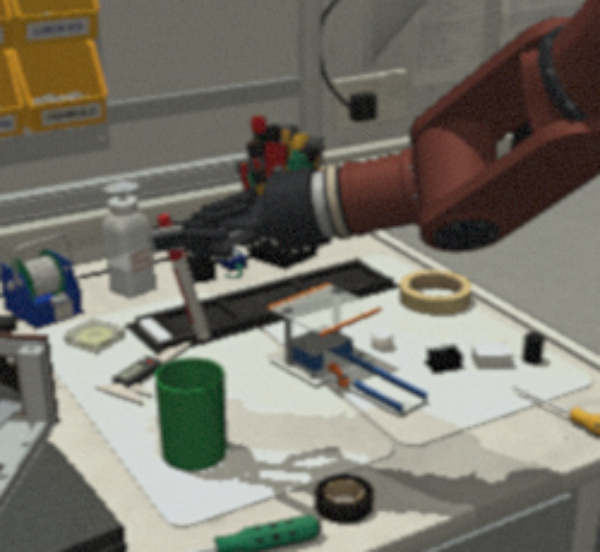

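The picture shows the pen held with its red end up, over the pot, leaning as planned (lower end at full-res px (205,200)). The lane is clear and nothing else has moved. I'll lower it and release.

```bash
python3 - <<'E'
from h import *
pot=np.array([548.5,372.5]); tau,al=15,50
a,t=np.radians(al),np.radians(tau); h=np.array([np.cos(a),np.sin(a),0]); z=h*np.cos(t)-[0,0,np.sin(t)]; x=h*np.sin(t)+[0,0,np.cos(t)]
G=np.r_[pot,126]+10*h; T=G+18.7*z
b=G+[0,0,130]-113.5*x; e=proj('scene',b); print('exp bottom',e, b.round())
if np.hypot(*(e-[204.6,199.6]))<8:
    move_l(T+[0,0,20],speed=200); move_l(T,speed=60); o=get_obs(); print(o['wrist_force'],o['grip_width'])
    grip(45); wait(.3)
    move_l(T-130*z+[0,0,40],speed=250); o=get_obs(); print(o['t'],o['tcp_pos'])
    save('scene','s3.png'); a=cv2.imread('pics/s3.png'); cv2.imwrite('pics/s3b.png',cv2.resize(a[140:290,140:370],None,fx=3,fy=3))
E
```

```text
exp bottom [204.85364517 199.85579778] [536. 358. 146.]
[ 0.86967742  0.85227488 -0.25860864] 13.484257440013781
15.15 [486.35579842 297.65039898 195.21896116]
```

View pics/s3b.png

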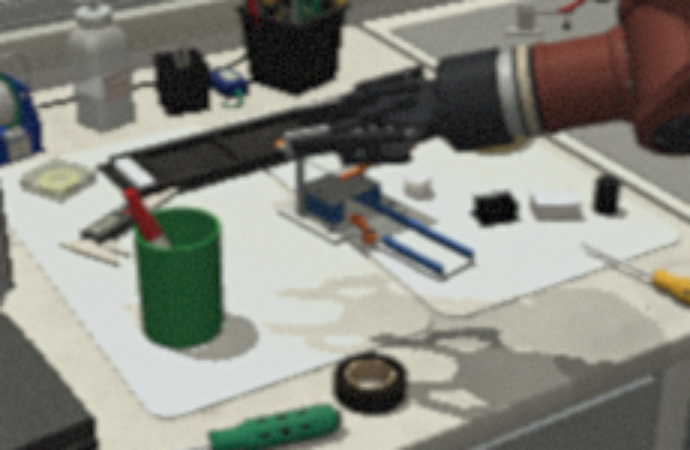

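The pen stands in the pot, red end up at crop px (145,215), the pot is upright, and the other parts haven't moved. Next is the block.

```bash
python3 - <<'E'
from h import *
p=np.array(get_obs()['tcp_pos']); move_l(p+[-20,-20,50],speed=250)
b=np.array([543.2,-33.5]); ps=-26.1+90
goto([*b,80],[180,0,ps]); grip(62,45); move_l([*b,10.5],speed=120)
grip(0,45); o=get_obs(); print(o['grip_width'],o['grip_force'],o['wrist_force'])
move_l([*b,110],speed=200); o=get_obs(); print(o['grip_width'],o['t'])
for x in(-95,): 
    t=fx(x,0,110); goto(t,[180,0,FY]); P,_=wsave('w4'); o=get_obs(); print(o['grip_width'],o['tcp_pos'],o['t'])
r=regions_of('spacer_block','wrist'); print([(q['score'],np.round(q['extent'])) for q in r])
E
python3 -c "
import cv2;a=cv2.imread('pics/w4.png');cv2.imwrite('pics/w4b.png',a[:300])"
```

```text
28.569893530232054 45.320963859558105 [ 0.84929143 -0.38381503  4.87817468]
28.32213122846255 19.2417
28.699011756437855 [535.02151544 123.23849621 108.99718655] 20.3917
[(0.66, array([258., 102., 174., 197.])), (0.56, array([259., 240.,  57.,  88.]))]
```

View pics/w4b.png

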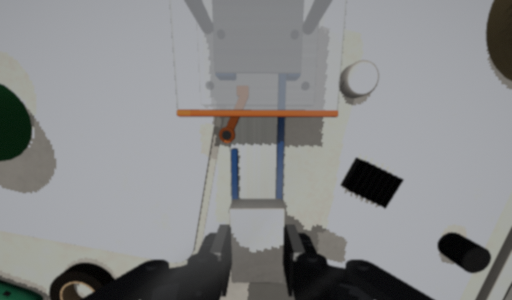

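The block is held at columns 231–286 and lined up with the lane (walls at columns 236 and 280). Guard, pawl, heat sink, cap and knob are untouched. I'll lower it into the lane.

```bash
python3 - <<'E'
from h import *
wait(.2); print(get_obs()['tcp_pos'], fx(-95,0,110))
move_l(fx(-95,0,36),speed=150); wait(.1); f0=np.array(get_obs()['wrist_force'])
for z in(26,22,20,18.5,17.2):
    move_l(fx(-95,0,z),speed=50); o=get_obs(); f=np.array(o['wrist_force'])-f0; print(z,f.round(1),np.round(o['tcp_pos'],1))
    if np.abs(f).max()>8: break
grip(50); wait(.2); o=get_obs(); print(o['wrist_force'],o['t'])
move_l(fx(-95,0,110),speed=200); goto(fx(-150,0,140),[180,0,FY]); P,_=wsave('w5')
r=regions_of('spacer_block','wrist')
for q in r[:2]: print(q['score'],np.round(q['extent']))
m=r[0]['region'].astype(float); c=fx(-95,0,0)
B=BOX(30,45,6,26); v,e=fit(B,[(lambda x:wproj(P,x),m)],[c[0],c[1],FY-90]); d=Rz(-FY)@(np.r_[v[:2],0]-FO); print('block fixture',d.round(1),v[2]-FY,e)
print(get_obs()['t'])
cv2.imwrite('pics/w5b.png',cv2.imread('pics/w5.png')[:230])
E
```

```text
[535.71825366 123.35189243 110.00427348] [535.57597793 123.84838937 110.        ]
26 [0.3 0.6 0.4] [535.  123.8  25.6]
22 [-0.2  0.7 -0.6] [535.2 123.8  21.6]
20 [ 0.8  0.5 -0.8] [535.5 123.8  19.9]
18.5 [-0.   1.2  0.6] [535.5 123.8  18.4]
17.2 [-1.7  0.   4.6] [535.9 123.9  17.8]
[-0.5055629   0.35092206  0.0267044 ] 23.275
0.92 [258. 134.  35.  51.]
block fixture [-95.8   1.5   0. ] -89.65517270018813 0.03583940242763772
24.35
```

View pics/w5b.png

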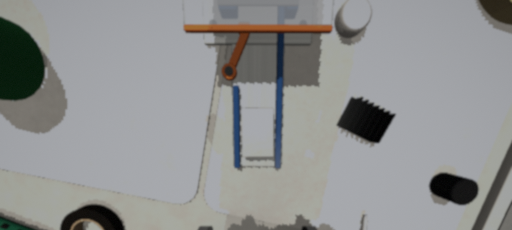

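The block lies flat between the walls in the lane (px (258,134)), square to it. The pawl is shut and the neighbours are untouched. Next I'll push it in with closed fingers leaning back 42°.

```bash
cat >> h.py <<'E'
u=Rz(FY)@[1,0,0.]; kk=np.array([0,0,1.]); L=np.radians(42)
PA=rpy(np.cos(L)*u+np.sin(L)*kk, np.sin(L)*u-np.cos(L)*kk)
def fc(): 
    o=get_obs(); return (Rz(-FY)@(np.array(o['tcp_pos'])-FO)).round(1),(Rz(-FY)@np.array(o['wrist_force'])).round(1)
E
python3 - <<'E'
from h import *
print([None if (q:=solve_ik(fx(x,0,15),PA)) is None else np.round(q) for x in(-150,-70,-5,2)])
grip(0,30)
goto(fx(-165,0,90),PA); move_l(fx(-155,0,15),speed=120); wait(.1); print(fc())
for x in(-128,-100,-70,-50): 
    move_l(fx(x,0,15),speed=70); print(fc())
print(get_obs()['t'],get_obs()['grip_width'])
P,_=wsave('w6')
q=regions_of('spacer_block','top'); get_image('top'); q=regions_of('spacer_block','top'); print([(a['score'],back('top',a['extent'][:2],26).round()) for a in q[:2]],fx(-50+8+22.5,0,26))
E
```

```text
[array([  0.,   5., 143., 140.,  12., -59.]), array([  3.,  13., 133., 140.,  10., -57.]), None, None]
(array([-154.7,   -0. ,   15.3]), array([-0.6, -0.3,  0.3]))
(array([-127.6,   -0. ,   15. ]), array([ 0.4, -0.3,  0.2]))
(array([-99.4,  -0. ,  15.2]), array([-0.4,  0.7,  0.7]))
(array([-69.3,   0.1,  15.2]), array([-0.3,  0.8,  0.4]))
(array([-49.4,   0.1,  15.3]), array([-0.7,  0.2, -0.6]))
29.6667 0.12151188915932097
[(0.51, array([603., 134.,  26.]))] [609.42612179 139.54572203  26.        ]
```

```bash
python3 - <<'E'
from h import *
for l in(32,35,38,42,48,55):
  for b in(-20,-12,0,12,20):
    w=Rz(FY+b)@[1,0,0.]; t=np.radians(l); A=rpy(np.cos(t)*w+np.sin(t)*kk,np.sin(t)*w-np.cos(t)*kk)
    r=[solve_ik(fx(x,0,15),A) for x in(-50,-25,-5,0,3)]
    if all(q is not None for q in r): print(l,b,[np.round(q).astype(int).tolist() for q in(r[0],r[-1])])
E
```

```text
32 -12 [[8, 14, 125, -26, 10, 123], [9, 19, 118, -23, 12, 120]]
32 0 [[4, 14, 125, 25, 10, 58], [5, 19, 118, 19, 12, 65]]
32 12 [[0, 14, 125, 49, 17, 21], [1, 19, 118, 43, 18, 28]]
32 20 [[-3, 15, 124, 53, 22, 9], [-1, 20, 117, 48, 23, 15]]
35 12 [[-1, 14, 126, 64, 16, 6], [0, 19, 119, 57, 16, 14]]
35 20 [[-4, 15, 125, 64, 22, -3], [-2, 20, 118, 59, 22, 4]]
38 12 [[-2, 15, 128, 81, 16, -12], [0, 19, 121, 74, 15, -3]]
38 20 [[-5, 15, 127, 75, 22, -15], [-3, 20, 120, 71, 22, -8]]
42 -12 [[9, 15, 129, 225, 9, -127], [10, 20, 123, 238, 8, -140]]
42 12 [[-3, 15, 130, 101, 18, -33], [-1, 20, 123, 96, 17, -26]]
42 20 [[-6, 16, 128, 89, 25, -30], [-4, 21, 121, 86, 23, -24]]
48 -20 [[15, 19, 130, 231, 22, -123], [14, 23, 123, 236, 20, -129]]
48 -12 [[10, 17, 132, 205, 18, -107], [10, 22, 125, 209, 16, -111]]
48 0 [[3, 17, 133, 157, 18, -75], [4, 21, 126, 157, 16, -73]]
48 12 [[-4, 17, 132, 121, 25, -54], [-2, 21, 125, 119, 22, -50]]
48 20 [[-8, 18, 130, 105, 30, -47], [-6, 22, 124, 103, 28, -43]]
55 -20 [[16, 22, 131, 219, 32, -110], [15, 25, 125, 221, 30, -114]]
55 -12 [[11, 21, 133, 198, 30, -99], [11, 24, 127, 200, 27, -101]]
55 0 [[2, 20, 135, 164, 31, -82], [3, 24, 128, 164, 27, -81]]
55 12 [[-6, 21, 134, 133, 35, -68], [-4, 24, 127, 133, 32, -65]]
55 20 [[-11, 22, 132, 117, 39, -61], [-8, 25, 125, 117, 36, -58]]
```

```bash
sed -i 's/L=np.radians(42)/L=np.radians(48)/' h.py; python3 - <<'E'
from h import *
move_l(fx(-80,0,25),speed=120); move_l(fx(-85,0,25),PA,speed=60); move_l(fx(-60,0,15.2),speed=80); print(fc())
x=-48
while x<-5: 
    move_l(fx(x,0,15.2),speed=50); p,f=fc(); print(p,f)
    if abs(f).max()>20: break
    x+=8.5 if x<-14 else 3
print(get_obs()['t'],x)
E
```

```text
(array([-59.6,   0. ,  15.3]), array([ 0.3, -0. ,  0.3]))
[-47.6  -0.1  15.5] [0.3 0.8 0.5]
[-39.   -0.   15.4] [ 0.2 -0.1 -0.4]
[-30.2   0.   15.6] [ 0.1  0.1 -0.4]
[-21.6   0.   15.7] [-0.  -0.3 -0.4]
[-13.1  -0.   15.7] [ 0.2 -0.3 -1. ]
[-10.8   0.   15.3] [-1.5  0.3  0. ]
[-7.9  0.  15.2] [-0.4  0.5 -0.7]
33.475 -5.0
```

```bash
python3 - <<'E'
from h import *
for x in np.arange(-6,4.1,1):
    move_l(fx(x,0,15.2),speed=20); wait(.1); p,f=fc(); print(p,f)
    if f[0]<-6: break
print(get_obs()['t'])
get_image('scene')
a=get_image('scene')[:,:,::-1]; cv2.imwrite('pics/s4b.png',cv2.resize(a[160:260,210:330],None,fx=5,fy=5,interpolation=cv2.INTER_CUBIC))
E
```

```text
[-5.9  0.  15.2] [-1.   0.2 -1.1]
[-5.   0.  15.1] [-2.1  0.6 -0.9]
[-3.9 -0.1 15.2] [-1.3 -1.4 -0.5]
[-2.8 -0.1 15.3] [-2.  -0.7 -0.9]
[-1.8  0.  15.3] [-0.7 -1.  -0.3]
[-1.   0.  15.2] [-3.6 -1.   1.8]
[-0.9  0.  14.9] [-9.3 -1.3  5.2]
35.925
```

View pics/s4b.png

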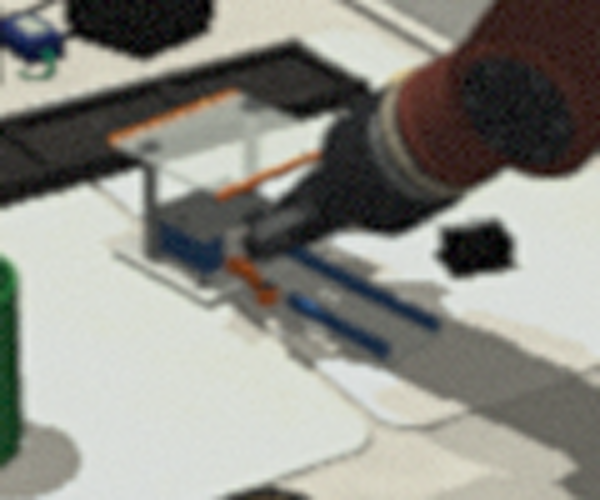

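The finger is under the guard and the block is up against the end stop (force rises sharply at x≈-1, where contact was expected). I'll withdraw and check the pawl.

```bash
python3 - <<'E'
from h import *
move_l(fx(-15,0,15.5),speed=60); move_l(fx(-90,0,20),speed=150); move_l(fx(-150,0,90),speed=200); goto(fx(-150,10,140),[180,0,FY]); P,im=wsave('w7')
move_l(fx(-110,60,130),speed=150)
for n in('spacer_block','pawl'):
    get_image('scene')
P,im=wsave('w8'); r=regions_of('pawl','wrist'); print([(q['score'],np.round(q['extent'])) for q in r[:2]])
print('shut tip',wproj(P,fx(0,7.5,17)),'pin',wproj(P,fx(-40,26.5,17)),'open tip',wproj(P,fx(0,17,17)))
pt=wproj(P,fx(0,10,17)).astype(int); print(pt,get_obs()['t'])
y0,x0=max(pt[1]-50,0),max(pt[0]-60,0); w=cv2.imread('pics/w8.png')[y0:y0+100,x0:x0+120]
s=get_image('scene')[:,:,::-1][175:235,225:305]
cv2.imwrite('pics/fin.png',np.hstack([cv2.resize(w,(480,400),interpolation=cv2.INTER_CUBIC),cv2.resize(s,(320,400)[:1]+(240,),interpolation=cv2.INTER_CUBIC) if 0 else cv2.copyMakeBorder(cv2.resize(s,(320,240),interpolation=cv2.INTER_CUBIC),0,160,0,0,0)]))
E
```

```text
Traceback (most recent call last):
station.Unreachable: the arm cannot follow that straight line within its joint ranges
```

```bash
python3 - <<'E'
from h import *
print(fc())
p=fc()[0]
if p[0]>-20: move_l(fx(-90,0,20),speed=150)
for T in((-110,0,60),(-100,0,100),(-90,0,70)):
    try: move_l(fx(*T),speed=200); break
    except Unreachable: print('no',T)
print(fc())
E
```

```text
(array([-88.6,  -0.2,  21. ]), array([0.3, 1.5, 0.4]))
(array([-108. ,   -0.3,   61.7]), array([0.2, 0.7, 0.1]))
```

```bash
python3 - <<'E'
from h import *
goto(fx(-130,0,120),[180,0,FY]); goto(fx(-105,45,125),[180,0,FY]); wait(.2)
P,im=wsave('w8'); r=regions_of('pawl','wrist'); print([(round(q['score'],2),np.round(q['extent'])) for q in r[:2]])
print('shut tip',wproj(P,fx(0,7.5,17)),'pin',wproj(P,fx(-40,26.5,17)),'open tip',wproj(P,fx(0,17,17)),'blk rear',wproj(P,fx(5,0,26)))
pt=wproj(P,fx(-5,10,17)).astype(int); print(pt,get_obs()['t'])
y0,x0=max(pt[1]-50,0),max(pt[0]-60,0); w=cv2.imread('pics/w8.png')[y0:y0+100,x0:x0+120]
s=get_image('scene')[:,:,::-1][175:235,225:305]
cv2.imwrite('pics/fin.png',np.hstack([cv2.resize(w,(480,400),interpolation=cv2.INTER_CUBIC),cv2.copyMakeBorder(cv2.resize(s,(320,240),interpolation=cv2.INTER_CUBIC),0,160,0,0,0)]))
for n,c in(('pen_pot','scene'),('marker_pen','scene'),('heat_sink','scene'),('spare_cap','scene')):
    q=regions_of(n,c); print(n,q and np.round(q[0]['extent'],1))
E
```

```text
[(0.78, array([282., 116.,  17.,  28.]))]
shut tip [300.47742531  73.38939528] pin [277.63141452 121.33380584] open tip [289.50013647  73.40117861] blk rear [311.52129168  64.89276879]
[297  79] 40.2417
pen_pot [200.6 232.8  29.9  49.1]
marker_pen [188.8 211.9  14.1  19.7]
heat_sink [304.6 209.8  12.2   9.2]
spare_cap []
```

View pics/fin.png

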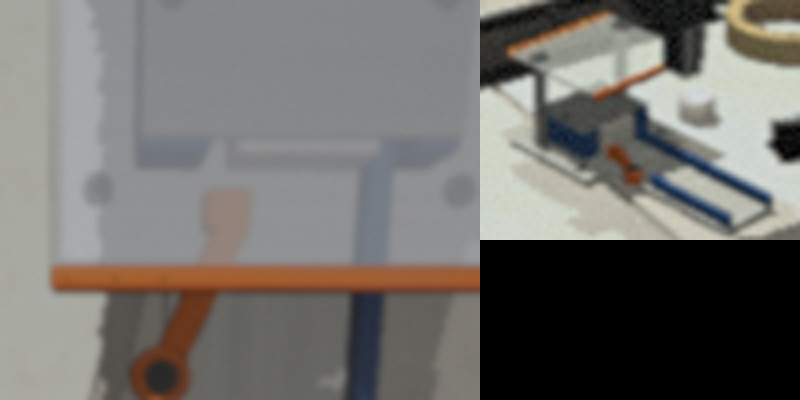

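The wrist view through the guard shows the block seated in the nest. The pawl's tip is at px (299.5,76.5), where it should be when shut (300,73; open would be 289), so it has closed behind the block. The pot and pen still stand and the gripper is clear.

```bash
python3 -c "
from station import *
wait(.3); print(sign_off())"
```

```text
the job is handed in; nothing more can be done
None
```

The job is handed in after about 41 s of the 67 s: the pen stands in the upright green pot, the block is pushed fully home with the pawl shut behind it, and the heat sink, capacitor and knob were not disturbed as far as I can tell, though the capacitor wasn't detected in the last check.

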